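# Put the wide rasp away in its sloping tool block

## Robot

A 7-joint arm with a two-finger parallel gripper is mounted at the origin on the work surface. World frame = base frame: x ahead of the robot, y to its left, z up, the work surface at z = 0. Lengths are in m, angles in rad, forces in N, time in s.
With the tool pointing down it reaches from about 0.35 to 0.9 m from the base axis. Payload 8.1 kg.
Tool frame: the origin (TCP) lies midway between the tips of the shut fingers; the grasp point (between the pads) lies 19 mm behind it; z points along the fingers, y is the line along which they close (so a half turn about z gives the same grasp; the last joint's range is limited). The gripper opens to 92 mm and grips with 3 to 60 N. Pads are 19 mm wide; open, the fingers measure 130 mm over their backs; the gripper's body (75 mm by 190 mm) begins 47 mm behind the grasp point.
Start: joints at [1.124, 0.434, 0.025, 1.573, -0.012, 1.134, -0.075], TCP at [0.211, -0.588, 0.227] pointing down, gripper open.
Joint ranges: [-2.62, 2.62], [-0.44, 2.09], [-1.27, 1.32], [0.08, 2.57], [-1.32, 4.46], [0.12, 2], [-2.74, 2.74]. Speed limits (rad/s): [2.22, 2.22, 3.01, 3.01, 3.14, 3.14, 3.14].

## Interface

Orientations are given as a rotation vector (axis times angle).
In Python, from cell import observe, cams, job gives the robot as it stands. The module is installed in compiled form; this text tells all that it offers.
- The arm moves only by the tool step_arm, never from a script. Its argument "steps" is a list of rows, each a list of 6 numbers: the shift along the world's x, y, z in mm, then the turn, a rotation vector about the world's x, y, z in rad. In form: [[dx, dy, dz, rx, ry, rz], ...]. A call has 1 to 20 rows; each row shifts and turns the commanded pose from where the row before left it; what a row does not reach is not made up. A row lasts 1/12 s, in which the tool goes at most 41.7 mm and 7.16 degrees, less where a joint would pass 70% of its speed; a pose out of reach is approached as far as the arm can. A call with a gripper value outside its range is refused whole. "gripper" is the opening, from 0 (shut) to 1 (fully open), set as the call begins (left out, the last holds). The fingers move at their own pace and stop on an object; "force" is the grip in N (left out, the last holds). Time passes only in rows, so rows that do not move let the fingers close. It gives the time, the measured TCP pose, the force, the opening and the grip force at its end, in the units of the state.
- observe(): the state, without advancing time (a new reading comes with each control period).
- cams.get_image(name): name is "scene" or "top" or "wrist"; returns the picture (400x640x3 uint8, red, green, blue); there is no depth.
- cams.get_calibration(name): a dict with "fov_y" (degrees; the focal length in pixels is half the picture's height over the tangent of half this angle, whatever the lens; pixels are square), "cx", "cy" (the principal point, pixels), "dist_coeffs" ([k1, k2, p1, p2, k3] as OpenCV has them; the pictures are not rectified), "world_to_cam" (4x4, takes a point from world to camera coordinates). Camera axes: x right, y up, looking along -z (the intrinsics and any distortion apply to the point x, -y, -z); pixel columns grow to the right and rows downward; lengths in m; the calibration is good to about 2 mm. A picture is of the moment at which its call begins: read the wrist's pose just before it. get_calibration takes no time and is no camera call; for the wrist camera it gives the pose at the moment of the call.
- job.sign_off(): hands the job in; it is judged then, once.
The state is a dict: "clock": time; "joints": joint angles; "dq": joint speeds; "joint_efforts": joint torques, N m; "position": TCP position; "ee_rot": TCP orientation; "force": force on the tool from outside, world axes, zero at the start; "ft_torque": the same for the moment, N m; "width": opening from 0.0 (shut) to 1.0 (fully open); "gripper_force": force on a finger pad.
Only numpy, scipy, OpenCV 4.12 (cv2) and the standard library are available. Lean on these libraries where they do the work, as an engineer would, in place of code of your own. Each camera call takes 0.05 s, during which the arm holds its last target. There are 200 camera calls.

## Task

Put the wide sole rasp away: slide its blade down into the sloping wooden block whose slot is wide enough for it, past the sprung roller inside, until the front of the handle is fully home against the wood, and let go. Lift the rasp clear of the bench on the way rather than dragging it there, and leave the other things on the bench where they are.

Things in the scene. Friction and masses are not known exactly. Their poses are not given: they have to be found in the camera images.
- rasp: Wide sole rasp, 0.2 kg: steel blade 90 long, 34 wide, 5 mm thick; dark wooden handle 100 long, 28 wide, 24 mm high. Both share one flat underside, on which it lies. Origin: on the underside, midway across, at the shoulder between blade and handle; x to the blade's tip (blade x 0 to 90, handle x 0 to -100), z up from the underside (blade 0 to 5, handle 0 to 24). Centre of mass near x -25.
- rasp_tip (a point): Middle of the rasp blade's front end: 90 mm along x and 2.5 mm above the underside from the rasp's origin.
- wide_ramp: Sloping floor of the wide block, 100 x 100 mm, 30 degrees. Origin: middle of its upper edge, 74 mm above the bench; x down the slope, y across, z square to it. The slot lies on it: 38.5 wide, 7 high, 100 mm deep, mouth at x = 0, along x, but its middle is anywhere from y = -11 to 11 mm: find it by eye or feel. Rasp home: its origin at x = 0, z = 0, axes as these, handle bearing on the mouth face.
- wide_block: Base of the wide block, 125 x 110 x 12 mm; origin on the bench straight below the mouth. On the ramp is clamped the slotted wooden head, 70 mm wide, 30 mm high, whose place across the ramp varies. Inside, 45 mm in, a sprung steel roller of radius 14 mm hangs 4 mm into the slot from above; passing the blade under it takes a firm push of roughly 10 to 20 N, so hold the handle tightly.
- narrow_ramp: The ramp of the other, otherwise like block, whose slot is 22 mm wide, too narrow for the rasp. Same frame as wide_ramp.
- narrow_file: Narrow file of the same build as the rasp, to be left alone: blade 90 x 18 x 5 mm, handle 100 x 20 x 24 mm. Same frame as the rasp.
- tape: Yellow roll of tape lying flat, 60 mm across, 22 mm high, to be left alone. Origin: centre of its underside.
- glue_jar: Amber glass jar with a steel lid, 64 mm across, 85 mm high, to be left alone. Origin: centre of its underside.
- pen_cup: White plastic cup, 76 mm across, 100 mm high, to be left alone. Origin: centre of its underside.
- hammer: Hammer lying on the bench, to be left alone. Origin: about its middle, on the underside.
- brush: Brush lying on the bench near the robot, to be left alone. Origin: about its middle, on the underside.
- shoe_last: Wooden shoe last, 220 mm long, 60 mm wide, 83 mm high at the heel, to be left alone. Origin: on its underside near the middle; x to the toe.
Not all that is in view belongs to the job. What is shaped like the rasp but blue is not meant.

How it is judged:
By the outcome, as a careful person would: the job done as asked, in the order asked, and still so for the second after the job is handed in, with the robot touching nothing.
It also fails if it takes over 72 s, if anything falls off the work surface, if the arm or the gripper's body presses on something with over 40 N, if the wrist force passes 120 N, or if a joint passes its speed limit or range.

## Working session

There is one attempt and no reset: what is moved stays moved. The work goes in short steps, Python scripts to look and compute and a tool call to move; the robot and the scene stay as the last step left them, time stands still between calls to the robot, and variables do not carry over. Pictures are saved under pics/ and viewed, at most 10 in all, crops included, and the job is handed in when it is done.

Besides the shell and the picture viewer there is one more tool, called after "Request:" as name(argument=value, ...), one argument or row to a line, values as JSON. step_arm: Moves the arm, as the interface text tells. Its arguments: {"type":"object","properties":{"steps":{"type":"array","items":{"type":"array","items":{"type":"number"}}},"gripper":{"type":"number"},"force":{"type":"number"}},"required":["steps"]}

```bash
mkdir -p pics; cat > h.py <<'E'
import numpy as np, cv2
from cell import observe, cams, job
def K(c):
    f=200/np.tan(np.radians(c['fov_y'])/2); return np.array([[f,0,c['cx']],[0,f,c['cy']],[0,0,1.]])
def rays(c,uv):
    n=cv2.undistortPoints(np.array(uv,float).reshape(-1,1,2),K(c),np.array(c['dist_coeffs'],float)).reshape(-1,2)
    T=np.array(c['world_to_cam']); d=np.c_[n[:,0],-n[:,1],-np.ones(len(n))]@T[:3,:3]
    return -T[:3,:3].T@T[:3,3], d
def onz(c,uv,z):
    o,d=rays(c,uv); return o+d*((z-o[2])/d[:,2])[:,None]
def onplane(c,uv,p,n):
    o,d=rays(c,uv); return o+d*(((p-o)@n)/(d@n))[:,None]
def proj(c,P):
    T=np.array(c['world_to_cam']); q=np.atleast_2d(P)@T[:3,:3].T+T[:3,3]; q=q*[1,-1,-1]
    return cv2.projectPoints(q,np.zeros(3),np.zeros(3),K(c),np.array(c['dist_coeffs'],float))[0].reshape(-1,2)
def snap(n,f):
    c=cams.get_calibration(n); im=cams.get_image(n); cv2.imwrite('pics/'+f+'.png',im[:,:,::-1]); return c,im
E
python3 - <<'E'
from h import *
for n in('top','scene'):
    c,im=snap(n,n+'0'); T=np.array(c['world_to_cam']); print(n,c['fov_y'],c['dist_coeffs'],-T[:3,:3].T@T[:3,3],-T[2,:3])
    print(onz(c,[[0,0],[639,0],[0,399],[639,399],[320,200]],0).round(3).tolist())
print(observe())
E
```

```text
top 49.495520300443275 [-0.09964414  0.          0.          0.          0.        ] [ 0.32094114 -0.09156116  1.04112475] [ 0.2354445  -0.03584287 -0.97122663]
[[1.378, 0.753, 0.0], [1.072, -1.219, 0.0], [0.214, 0.707, 0.0], [-0.023, -0.822, 0.0], [0.586, -0.135, 0.0]]
scene 56.8839480743854 [-0.00027522  0.          0.          0.          0.        ] [ 1.25613709 -0.4970907   0.67879936] [-0.71316023  0.36823512 -0.59649424]
[[-5.246, -1.571, 0.0], [-1.435, 5.342, 0.0], [0.701, -0.853, 0.0], [1.236, 0.172, 0.0], [0.426, -0.046, 0.0]]
{'clock': 0.1, 'joints': array([ 1.12442193,  0.4351577 ,  0.02493414,  1.5740034 , -0.01156327,
        1.1339933 , -0.07507159]), 'dq': array([-0.00042003,  0.00010797, -0.00173969, -0.00456718,  0.00055171,
       -0.00129671, -0.00046304]), 'joint_efforts': array([ 2.35010535e-03, -6.69132257e+01,  9.88030359e-01, -3.15146935e+01,
       -6.04706747e-02,  3.74219916e-02,  3.74679973e-05]), 'position': array([ 0.21045809, -0.58801473,  0.22602132]), 'ee_rot': array([-3.09395020e+00, -5.37127099e-01,  6.04162757e-04]), 'force': array([ 0.5048665 , -0.12009636,  0.00423499]), 'ft_torque': array([-0.03609085, -0.00997614, -0.03123386]), 'gripper_force': 0.0, 'width': 1.00384444079597}
```

View pics/top0.png

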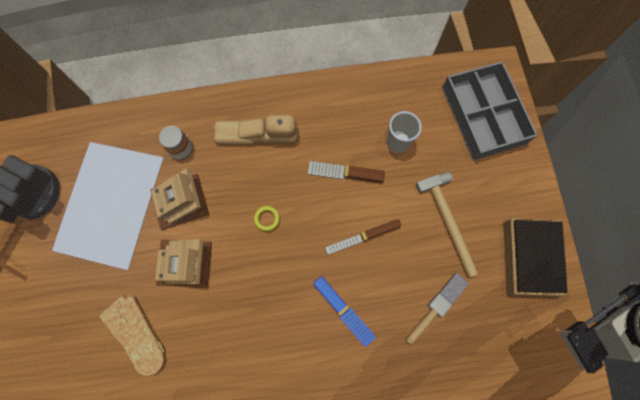

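View pics/scene0.png

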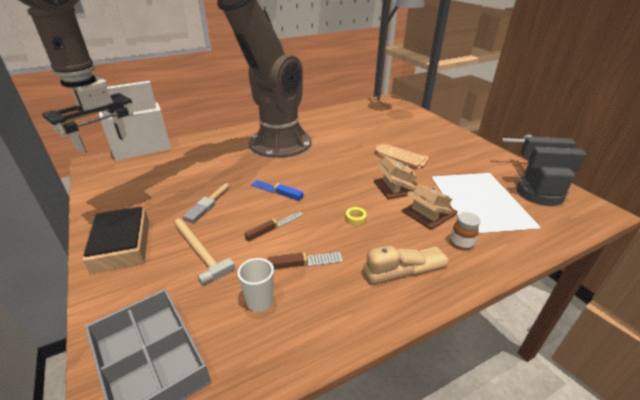

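The top view shows the following:
- Rasp-shaped things: A at px (346,172), brown handle with a wide blade. B at (363,237), brown with a slim blade. C at (343,312), blue, so not meant. A fits the wide rasp.
- Blocks: (178,198) and (181,262).

I'll measure the widths and confirm in one crop.

```bash
python3 - <<'E'
from h import *
c=cams.get_calibration('top'); cs=cams.get_calibration('scene')
t=cv2.imread('pics/top0.png'); s=cv2.imread('pics/scene0.png')
up=lambda im,x0,y0,x1,y1,w,h: cv2.resize(im[y0:y1,x0:x1],(w,h),interpolation=cv2.INTER_CUBIC)
a=up(t,140,160,220,295,356,600); b=up(t,300,155,411,260,444,300)[:, :444]; d=up(s,365,145,476,220,444,300)
cv2.imwrite('pics/crop1.png',np.hstack([a,np.vstack([b,d])]))
hsv=cv2.cvtColor(t,cv2.COLOR_BGR2HSV)
# blades: low saturation inside ROI ; handle dark
for nm,(x0,y0,x1,y1) in dict(A=(300,155,392,190),B=(318,212,410,260)).items():
    r=hsv[y0:y1,x0:x1]; 
    for k,m in dict(blade=(r[...,1]<70),handle=(r[...,2]<112)&(r[...,1]>110)).items():
        cn=max(cv2.findContours(m.astype(np.uint8),0,2)[0],key=cv2.contourArea)
        P=onz(c,cn.reshape(-1,2)+[x0,y0],0.005 if k=='blade' else .02)[:,:2]
        R=cv2.minAreaRect((P*1000).astype(np.float32)); print(nm,k,cv2.contourArea(cn),np.round(R[0],1),np.round(R[1],1),round(R[2],1))
E
```

```text
A blade 446.5 [ 660.9 -161.7] [90.6 36.3] 72.7
A handle 414.5 [ 627.7 -253. ] [95.2 34.2] 72.1
B blade 278.5 [ 468.4 -174.6] [20.4 92.7] 11.8
B handle 288.5 [ 484.8 -266.3] [23.4 98.9] 11.7
```

View pics/crop1.png

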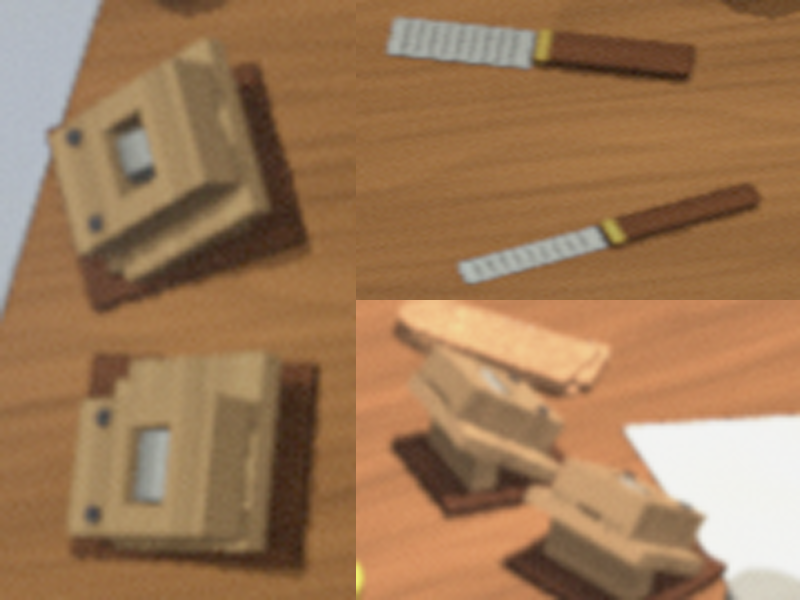

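Picture check: A's blade measures 36 × 91 mm (34 wide expected) and B's 20 × 93 mm, so A (px 346,172) is the wide rasp. The lower block's roller window (about px 175,265) looks larger than the upper one's. I'll settle that with the wrist camera, so first I move above the rasp.

Request:
step_arm(
  steps=[
    [20, 16, 8, 0, 0, 0],
    [30, 24, 8, 0, 0, 0.06],
    [30, 24, 8, 0, 0, 0.07],
    [30, 24, 8, 0, 0, 0.07],
    [30, 24, 8, 0, 0, 0.07],
    [30, 24, 8, 0, 0, 0.07],
    [30, 24, 8, 0, 0, 0.07],
    [30, 24, 8, 0, 0, 0.07],
    [30, 24, 8, 0, 0, 0.07],
    [30, 24, 8, 0, 0, 0.07],
    [30, 24, 0, 0, 0, 0.07],
    [30, 24, 0, 0, 0, 0.07],
    [30, 24, 0, 0, 0, 0.07],
    [30, 24, 0, 0, 0, 0.07],
    [24, 21, 0, 0, 0, 0.06],
    [0, 0, 0, 0, 0, 0],
    [0, 0, 0, 0, 0, 0],
  ],
  gripper=1,
)

```text
clock: 1.52
position: [0.6457, -0.2368, 0.3055]
ee_rot: [-2.492, -1.91, -0.0]
force: [0.2, -0.5, 0.3]
width: 0.999
gripper_force: 0.0
```

```bash
cat >> h.py <<'E'
from scipy.spatial.transform import Rotation as Ro
def tool():
    o=observe(); return np.array(o['position']),Ro.from_rotvec(o['ee_rot']).as_matrix(),o
E
python3 - <<'E'
from h import *
p,R,o=tool(); c,im=snap('wrist','w1'); T=np.array(c['world_to_cam'])
cp=-T[:3,:3].T@T[:3,3]; print(o['clock'],p,R.round(3).tolist(),np.round(o['joints'],2),c['fov_y'],c['dist_coeffs'])
print('cam in tool',R.T@(cp-p),'look',R.T@-T[2,:3],'up',R.T@T[1,:3])
E
```

```text
1.5167 [ 0.64571328 -0.23678717  0.30551078] [[0.26, 0.966, -0.001], [0.966, -0.26, 0.002], [0.001, -0.002, -1.0]] [ 0.45  0.52 -0.31  1.25  0.15  1.39 -0.1 ] 64.85214239548488 [-0.04788847  0.          0.          0.          0.        ]
cam in tool [ 0.07873815  0.00027057 -0.15812453] look [-2.90147949e-01 -9.09389552e-04  9.56981369e-01] up [ 9.56981770e-01 -1.84030515e-05  2.90148053e-01]
```

View pics/w1.png

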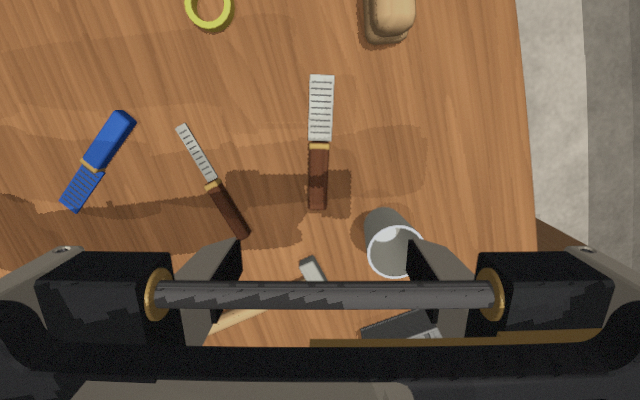

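The wrist view shows the rasp with its blade at px (309–334, 74–142) and handle down to row 210. The cup is close by at (395,245). I'll measure the rasp finely and the clearance to the cup.

```bash
python3 - <<'E'
from h import *
c=cams.get_calibration('wrist'); t=cv2.imread('pics/w1.png'); hsv=cv2.cvtColor(t,cv2.COLOR_BGR2HSV)
x0,y0,x1,y1=290,60,350,225; r=hsv[y0:y1,x0:x1]
m=cv2.morphologyEx((r[...,1]<70).astype(np.uint8),cv2.MORPH_CLOSE,np.ones((7,7)))
cn=max(cv2.findContours(m,0,2)[0],key=cv2.contourArea)
P=onz(c,cn.reshape(-1,2)+[x0,y0],.005)[:,:2]*1000
R=cv2.minAreaRect(P.astype(np.float32)); print(R)
bc=np.array(R[0]); a=np.radians(R[2]); 
if R[1][0]<R[1][1]: a+=np.pi/2
d=np.array([np.cos(a),np.sin(a)]); d*=np.sign(d[1])
print('dir deg',np.degrees(np.arctan2(d[1],d[0])),'shoulder',bc-45*d,'tip',bc+45*d,'grasp-45',bc-90*d)
# cross-check: handle end corners & brass band by pixels
print('handle end mid',onz(c,[[317.5,210]],.024)*1000,'shoulder px',onz(c,[[320,143]],.005)*1000)
print('cup rim edges',onz(c,[[368,252],[424,250]],.1).round(3).tolist())
E
```

```text
((659.7037963867188, -163.4215850830078), (90.49359893798828, 34.4981575012207), 72.45446014404297)
dir deg 72.45446014404297 shoulder [ 646.13792817 -206.32807899] tip [ 673.2696646  -120.51509117] grasp-45 [ 632.57205995 -249.2345729 ]
handle end mid [[ 617.33323874 -301.08437889   24.        ]] shoulder px [[ 646.12191939 -209.88033237    5.        ]]
cup rim edges [[0.673, -0.348, 0.1], [0.742, -0.365, 0.1]]
```

Request:
step_arm(
  steps=[
    [0, 20, 4, 0, 0, 0],
    [0, 30, 4, 0, 0, 0.02],
    [0, 30, 4, 0, 0, 0.02],
    [-4, 30, 4, 0, 0, 0.02],
    [-6, 30, 4, 0, 0, 0.02],
    [-10, 30, 0, 0, 0, 0.02],
    [-10, 30, 0, 0, 0, 0.02],
    [-10, 30, 0, 0, 0, 0.02],
    [-10, 20, 0, 0, 0, 0.02],
    [-10, 10, 0, 0, 0, 0],
    [0, 0, 0, 0, 0, 0],
    [0, 0, 0, 0, 0, 0],
  ],
)

```text
clock: 2.57
position: [0.5844, 0.0189, 0.3271]
ee_rot: [2.338, 2.096, -0.001]
force: [0.2, -1.0, -0.9]
width: 1.001
gripper_force: 0.0
```

```bash
python3 - <<'E'
from h import *
p,R,o=tool(); c,im=snap('wrist','w2'); np.save('w2T',np.array(c['world_to_cam'])); print(o['clock'],p,o['ee_rot'])
E
```

```text
2.5667 [0.58435061 0.01894014 0.32707201] [ 2.33808308e+00  2.09616322e+00 -8.18037878e-04]
```

View pics/w2.png

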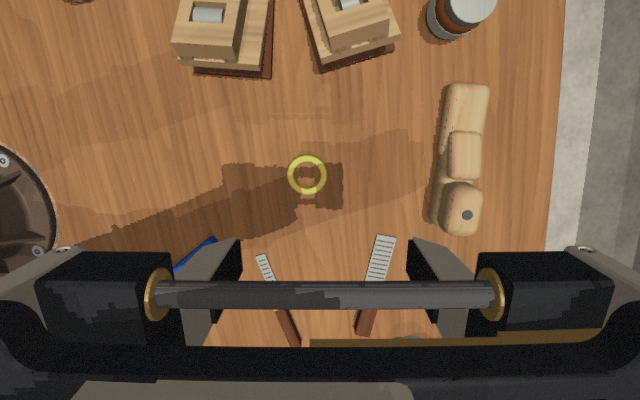

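The rasp is measured: width 34.5 mm, direction 72.45°, shoulder at (646, −206). In this view the blocks sit at the top edge (px 220,30 and 350,30). I'll tilt the camera toward the mouths.

Request:
step_arm(
  steps=[
    [0, 5, -5, 0.1, -0.01, 0],
    [0, 5, -10, 0.11, -0.01, 0],
    [0, 5, -10, 0.11, -0.01, 0],
    [0, 5, -10, 0.11, -0.01, 0],
    [0, 5, -10, 0.11, -0.01, 0],
    [0, 5, -10, 0.11, -0.01, 0],
    [0, 5, -10, 0.11, -0.01, 0],
    [0, 5, -5, 0.1, -0.01, 0],
    [0, 0, 0, 0, 0, 0],
    [0, 0, 0, 0, 0, 0],
  ],
)

```text
clock: 3.45
position: [0.5849, 0.0572, 0.2548]
ee_rot: [-1.814, -1.618, -0.82]
force: [-0.6, -0.8, 0.5]
width: 1.001
gripper_force: 0.0
```

```bash
python3 - <<'E'
from h import *
p,R,o=tool(); c,im=snap('wrist','w3'); np.save('w3T',np.array(c['world_to_cam'])); print(o['clock'],p,o['ee_rot'],np.round(o['joints'],2))
for n,a in(('R',R),): print(a.round(3).tolist())
b=im[:,:,::-1]; cv2.imwrite('pics/w3c.png',cv2.resize(b[60:300,140:460],(800,600),interpolation=cv2.INTER_CUBIC))
E
```

```text
3.45 [0.5848766  0.05718121 0.25483529] [-1.81396684 -1.61806893 -0.81977174] [ 0.73  0.58 -0.65  1.71 -0.6   1.09  0.36]
[[0.081, 0.994, 0.072], [0.646, -0.107, 0.756], [0.759, -0.015, -0.651]]
```

View pics/w3.png

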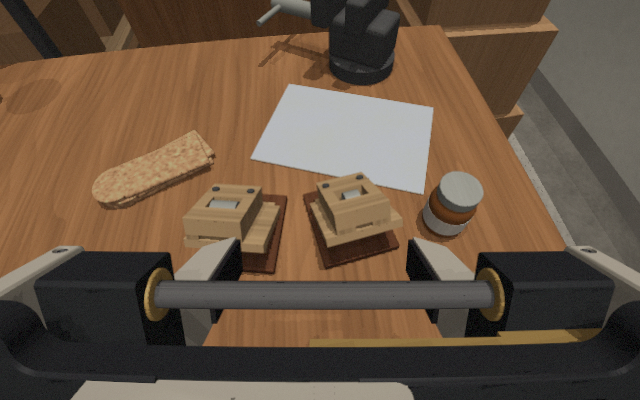

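Both blocks are in view, left at (232,220) and right at (352,210), but the finger hides part of the left mouth. I'll move closer.

Request:
step_arm(
  steps=[
    [0, 8, -20, 0, 0, 0],
    [0, 10, -25, 0, 0, 0],
    [0, 10, -30, 0, 0, 0],
    [0, 10, -30, 0, 0, 0],
    [0, 6, -15, 0, 0, 0],
    [0, 0, 0, 0, 0, 0],
    [0, 0, 0, 0, 0, 0],
  ],
)

```text
clock: 4.08
position: [0.5853, 0.1057, 0.1383]
ee_rot: [-1.806, -1.628, -0.822]
force: [0.7, 0.1, 1.5]
width: 1.001
gripper_force: 0.0
```

```bash
python3 - <<'E'
from h import *
p,R,o=tool(); c,im=snap('wrist','w4'); np.save('w4T',np.array(c['world_to_cam'])); print(o['clock'],p,o['ee_rot'])
b=im[:,:,::-1]; cv2.imwrite('pics/w4c.png',cv2.resize(b[90:270,170:410],(800,600),interpolation=cv2.INTER_CUBIC))
E
```

```text
4.0833 [0.58529655 0.10570735 0.13830935] [-1.80613499 -1.62802206 -0.82211006]
```

View pics/w4c.png

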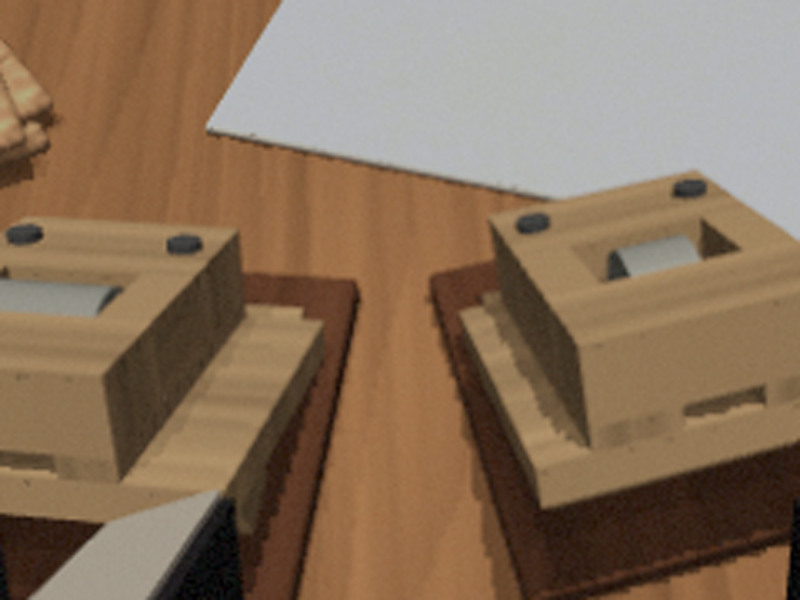

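The right block's slot (crop px 685–765) is about 22 mm against a 70 mm head, so it is the narrow one and the left block is wide. I'll centre on the left block.

Request:
step_arm(
  steps=[
    [-20, -4, 2, 0, 0, 0],
    [-25, -4, 2, 0, 0, 0],
    [-25, -4, 2, 0, 0, 0],
    [-15, 0, 0, 0, 0, 0],
    [0, 0, 0, 0, 0, 0],
    [0, 0, 0, 0, 0, 0],
  ],
)

```text
clock: 4.63
position: [0.5009, 0.0917, 0.1443]
ee_rot: [-1.81, -1.626, -0.824]
force: [1.4, -0.4, -0.1]
width: 1.0
gripper_force: 0.0
```

```bash
python3 - <<'E'
from h import *
p,R,o=tool(); c,im=snap('wrist','w5'); np.save('w5T',np.array(c['world_to_cam'])); print(o['clock'],p,o['ee_rot'])
b=im[:,:,::-1]; cv2.imwrite('pics/w5c.png',cv2.resize(b[120:264,210:402],(800,600),interpolation=cv2.INTER_CUBIC))
E
```

```text
4.6333 [0.50089232 0.09167979 0.14431031] [-1.81021873 -1.62637078 -0.82430075]
```

View pics/w5c.png

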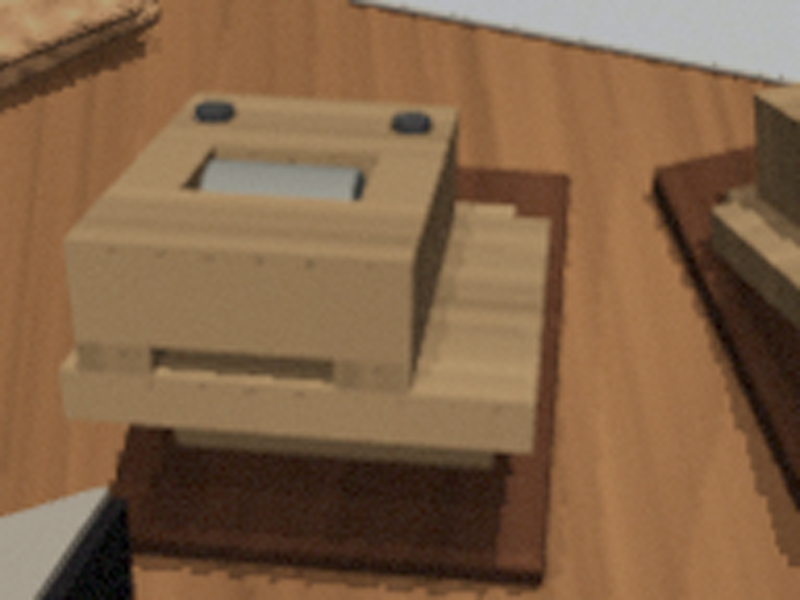

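The wide block's slot shows at crop px (152–333, 350–380) and the ramp's upper edge runs from (62,372) to (535,402). I'll turn these into world points and check them against the given sizes.

```bash
python3 - <<'E'
from h import *
c=dict(cams.get_calibration('wrist')); c['world_to_cam']=np.load('w5T.npy')
px=lambda L:(np.array(L,float)+.5)/4.16667-.5+[210,120]
A=onz(c,px([[62,372],[535,402]]),.074)*1000; print('ramp edge',A.round(1).tolist(),np.linalg.norm(A[1]-A[0]))
e=(A[0]-A[1]); e/=np.linalg.norm(e); ang=np.degrees(np.arctan2(e[1],e[0]))
print('downslope deg', ang-90, 'mid',A.mean(0))
S=onz(c,px([[152,373],[333,384]]),.074)*1000; print('slot floor',S.round(1).tolist(),np.linalg.norm(S[1]-S[0]))
B=onz(c,px([[128,552],[542,584],[568,176]]),.012)*1000; print('base top',B.round(1).tolist())
H=onz(c,px([[410,390],[72,367]]),.074)*1000; print('head bottom',H.round(1).tolist(),np.linalg.norm(H[1]-H[0]))
# head top face edge at 30mm square to ramp: z = 74+26, roller/scews
T=onz(c,px([[66,240],[413,265]]),.1)*1000; print('head top front',T.round(1).tolist(),np.linalg.norm(T[1]-T[0]))
# far head-top edge at 100mm down: z=100-50
F=onz(c,px([[193,95],[458,108]]),.05)*1000; print('head top back',F.round(1).tolist(),np.linalg.norm(F[1]-F[0]))
d=onz(c,px([[547,217]]),.024)*1000; print('ramp low right',d)
# top cam check
E
```

```text
ramp edge [[421.7, 173.5, 74.0], [519.2, 155.6, 74.0]] 99.09837994339746
downslope deg 79.63243612097872 mid [470.44368196 164.54467933  74.        ]
slot floor [[440.6, 171.2, 74.0], [478.2, 164.4, 74.0]] 38.170452801218495
base top [[421.6, 159.7, 12.0], [520.8, 140.9, 12.0], [544.7, 264.8, 12.0]]
head bottom [[493.9, 161.2, 74.0], [423.7, 174.5, 74.0]] 71.43871777856974
head top front [[428.6, 187.7, 100.0], [496.8, 173.9, 100.0]] 69.55716998535185
head top back [[443.2, 272.5, 50.0], [512.9, 259.8, 50.0]] 70.78675266442882
ramp low right [[534.96440226 241.33673763  24.        ]]
```

The sizes agree (99.1 for 100, 38.2 for 38.5, 71.4 for 70, 87 for 86.6). That puts the wide mouth's slot middle at about (459.4, 167.2, 74) with the downslope azimuth at 79.4°. Next I grasp the rasp 30 mm behind its shoulder, which keeps clear of the cup.

```bash
cat >> h.py <<'E'
def goal(az,pitch):  # tool x along azimuth az, nose-down pitch; tool z = -normal
    a,b=np.radians([az,pitch]); x=np.array([np.cos(a)*np.cos(b),np.sin(a)*np.cos(b),-np.sin(b)])
    y=-np.array([-np.sin(a),np.cos(a),0]); return np.c_[x,y,np.cross(x,y)]
def delta(P,G):
    p,R,o=tool(); print('t',round(o['clock'],2),'p',(p*1000).round(1),'f',np.round(o['force'],1),'go mm',(np.array(P)-p*1000).round(1),'turn',Ro.from_matrix(G@R.T).as_rotvec().round(4))
E
python3 - <<'E'
from h import *
delta([637.1,-235.1,2.5],goal(72.45,0))
E
```

```text
t 4.68 p [501.6  91.8 144.2] f [ 0.4 -1.2 -0.2] go mm [ 135.5 -326.9 -141.7] turn [-0.8467  0.1688 -0.1871]
```

Request:
step_arm(
  steps=[
    [5, -15, 5, -0.0847, 0.0169, -0.0187],
    [10, -25, 5, -0.0847, 0.0169, -0.0187],
    [12, -29, 0, -0.0847, 0.0169, -0.0187],
    [12, -29, 0, -0.0847, 0.0169, -0.0187],
    [12, -29, 0, -0.0847, 0.0169, -0.0187],
    [12, -29, 0, -0.0847, 0.0169, -0.0187],
    [12, -29, 0, -0.0847, 0.0169, -0.0187],
    [12, -29, 0, -0.0847, 0.0169, -0.0187],
    [12, -29, 0, -0.0847, 0.0169, -0.0187],
    [12, -29, -10, -0.0847, 0.0169, -0.0187],
    [12, -29, -15, 0, 0, 0],
    [12, -26, -15, 0, 0, 0],
    [0, 0, -10, 0, 0, 0],
    [0, 0, 0, 0, 0, 0],
    [0, 0, 0, 0, 0, 0],
  ],
)

```text
clock: 5.93
position: [0.6353, -0.2333, 0.1028]
ee_rot: [-2.532, -1.852, 0.001]
force: [-0.0, 0.1, 1.3]
width: 1.001
gripper_force: 0.0
```

```bash
python3 - <<'E'
from h import *
delta([637.1,-235.1,2.5],goal(72.45,0))
c,im=snap('wrist','w6'); hsv=cv2.cvtColor(im,cv2.COLOR_RGB2HSV)
q=proj(c,np.array([[646.1,-206.5,5],[673.2,-120.6,5]])/1000); print(q)
x0,x1=int(q[:,0].min()-45),int(q[:,0].max()+45); y0,y1=int(max(q[1,1]-25,0)),int(q[0,1]+8)
m=cv2.morphologyEx((hsv[y0:y1,x0:x1,1]<70).astype(np.uint8),cv2.MORPH_CLOSE,np.ones((9,9)))
cn=max(cv2.findContours(m,0,2)[0],key=cv2.contourArea)
print(cv2.minAreaRect((onz(c,cn.reshape(-1,2)+[x0,y0],.005)[:,:2]*1000).astype(np.float32)))
E
```

```text
t 5.93 p [ 635.3 -233.3  102.8] f [-0.   0.1  1.3] go mm [   1.8   -1.8 -100.3] turn [-0.0031 -0.0028  0.0014]
[[326.87975715 170.03826457]
 [326.88800598  51.92008807]]
((660.7451782226562, -160.67181396484375), (89.51908111572266, 34.060367584228516), 72.48094177246094)
```

Request:
step_arm(
  steps=[
    [2, 0, -10, -0.003, -0.003, 0.001],
    [0.5, 0.5, -20, 0, 0, 0],
    [0.5, 0.5, -25, 0, 0, 0],
    [0, 0, -20, 0, 0, 0],
    [0, 0, -12, 0, 0, 0],
    [0, 0, -8, 0, 0, 0],
    [0, 0, -4, 0, 0, 0],
    [0, 0, 0, 0, 0, 0],
    [0, 0, 0, 0, 0, 0],
  ],
)

```text
clock: 6.73
position: [0.6383, -0.2335, 0.0046]
ee_rot: [2.534, 1.854, 0.001]
force: [1.1, 0.5, 0.2]
width: 1.003
gripper_force: 0.0
```

```bash
python3 - <<'E'
from h import *
delta([638.1,-232.3,2.5],goal(72.47,0))
E
```

```text
t 6.73 p [ 638.3 -233.5    4.6] f [1.1 0.5 0.2] go mm [-0.2  1.2 -2.1] turn [0.001  0.0015 0.0012]
```

Request:
step_arm(
  steps=[
    [0, 1, -2, 0, 0, 0],
    [0, 0, 0, 0, 0, 0],
    [0, 0, 0, 0, 0, 0],
  ],
)

```text
clock: 6.98
position: [0.638, -0.2324, 0.0024]
ee_rot: [2.534, 1.855, 0.001]
force: [0.5, -0.0, 0.4]
width: 1.0
gripper_force: 0.0
```

Request:
step_arm(
  steps=[
    [0, 0, 0, 0, 0, 0],
    [0, 0, 0, 0, 0, 0],
    [0, 0, 0, 0, 0, 0],
    [0, 0, 0, 0, 0, 0],
    [0, 0, 0, 0, 0, 0],
    [0, 0, 0, 0, 0, 0],
    [0, 0, 0, 0, 0, 0],
    [0, 0, 0, 0, 0, 0],
    [0, 0, 0, 0, 0, 0],
    [0, 0, 0, 0, 0, 0],
  ],
  gripper=0,
  force=60,
)

```text
clock: 7.82
position: [0.6376, -0.2324, 0.0017]
ee_rot: [2.535, 1.855, -0.0]
force: [-0.7, 0.5, 0.4]
width: 0.326
gripper_force: 0.0
```

```bash
python3 - <<'E'
from h import *
delta([638.1,-232.3,2.5],goal(72.47,0)); print(observe()['width']*92,observe()['gripper_force'])
E
```

```text
t 7.82 p [ 637.6 -232.4    1.7] f [-0.7  0.5  0.4] go mm [0.5 0.1 0.8] turn [0.0007 0.0001 0.0012]
30.035599858856784 0.0
```

Request:
step_arm(
  steps=[
    [0, 0, 0, 0, 0, 0],
    [0, 0, 0, 0, 0, 0],
    [0, 0, 0, 0, 0, 0],
    [0, 0, 0, 0, 0, 0],
    [0, 0, 0, 0, 0, 0],
  ],
)

```text
clock: 8.23
position: [0.6377, -0.2325, 0.0017]
ee_rot: [2.535, 1.855, -0.0]
force: [0.0, -0.3, -0.8]
width: 0.301
gripper_force: 60.0
```

Request:
step_arm(
  steps=[
    [0, 0, 5, 0, 0, 0],
    [0, 0, 12, 0, 0, 0],
    [0, 0, 20, 0, 0, 0],
    [0, 0, 30, 0, 0, 0],
    [0, 0, 35, 0, 0, 0],
    [0, 0, 35, 0, 0, 0],
    [0, 0, 30, 0, 0, 0],
    [0, 0, 20, 0, 0, 0],
    [0, 0, 0, 0, 0, 0],
    [0, 0, 0, 0, 0, 0],
  ],
)

```text
clock: 9.07
position: [0.6383, -0.2326, 0.191]
ee_rot: [2.533, 1.853, 0.003]
force: [-0.3, -0.0, -2.3]
width: 0.301
gripper_force: 60.0
```

```bash
python3 - <<'E'
from h import *
G=goal(79.4,30); x,y,z=G.T; n=-z
mouth=np.array([459.4,167.2,74]); org=mouth-150*x   # rasp origin 60mm tip standoff
P=org-30*x-(-2.0)*0*n+2*n
delta(P,G); print('P',P.round(1),'x',x.round(3),'n',n.round(3)); print(observe()['width']*92,observe()['gripper_force'])
c,im=snap('wrist','w7')
hsv=cv2.cvtColor(im,cv2.COLOR_RGB2HSV); p,R,o=tool(); p=p*1000
r=lambda X:(p+R@np.array(X,float))/1000
q=proj(c,[r([30,0,-3]),r([120,0,-3])]); print(q)
x0,x1,y0,y1=270,380,0,int(q[0,1])+10
m=cv2.morphologyEx((hsv[y0:y1,x0:x1,1]<70).astype(np.uint8),cv2.MORPH_CLOSE,np.ones((9,9)))
cn=max(cv2.findContours(m,0,2)[0],key=cv2.contourArea)
L=onplane(c,cn.reshape(-1,2)+[x0,y0],r([0,0,-3.3]),R[:,2])*1000
print(cv2.minAreaRect((((L-p)@R)[:,:2]).astype(np.float32)))
E
```

```text
t 9.07 p [ 638.3 -232.6  191. ] f [-0.3 -0.  -2.3] go mm [-207.4  247.6  -25.3] turn [-0.5067  0.131   0.1185]
P [430.9  15.  165.7] x [ 0.159  0.851 -0.5  ] n [0.092 0.491 0.866]
27.679648874366855 59.99953866004944
[[321.83062352 204.19846293]
 [321.42439387  12.04839566]]
((75.29173278808594, 0.9513912200927734), (34.3620491027832, 90.2532958984375), 89.93230438232422)
```

The rasp is held at 60 N, 27.7 mm across, and straight in the tool frame: the origin is at about (30.2, 0.9, 1.7). I'll carry it over to stand off the mouth.

Request:
step_arm(
  steps=[
    [-8, 10, 0, -0.03, 0.01, 0.01],
    [-15, 18, 0, -0.047, 0.012, 0.011],
    [-20, 24, 0, -0.05, 0.013, 0.012],
    [-22, 26, 0, -0.05, 0.013, 0.012],
    [-22, 26, 0, -0.05, 0.013, 0.012],
    [-22, 26, 0, -0.05, 0.013, 0.012],
    [-22, 26, 0, -0.05, 0.013, 0.012],
    [-22, 26, 0, -0.05, 0.013, 0.012],
    [-22, 26, -5, -0.05, 0.013, 0.012],
    [-17, 22, -10, -0.05, 0.013, 0.012],
    [-10, 12, -10, -0.03, 0.003, 0.003],
    [-5, 6, 0, 0, 0, 0],
    [0, 0, 0, 0, 0, 0],
    [0, 0, 0, 0, 0, 0],
    [0, 0, 0, 0, 0, 0],
  ],
)

```text
clock: 10.37
position: [0.4313, 0.014, 0.1641]
ee_rot: [2.122, 1.755, -0.57]
force: [0.3, -0.4, -1.3]
width: 0.302
gripper_force: 60.0
```

```bash
cat >> h.py <<'E'
OFF=np.array([30.2,0.9,1.7]); M=np.array([459.4,167.2,74.])
def P(x,y=0,z=1,pitch=30,az=79.4):
    "TCP for rasp origin at ramp/slot coords x,y,z"
    S=goal(79.4,30); G=goal(az,pitch); o=M+x*S[:,0]-y*S[:,1]-z*S[:,2]
    return o-G@OFF, G
def slotpos():
    p,R,o=tool(); S=goal(79.4,30)*[1,-1,-1]; f=S.T@o['force']
    print('t',round(o['clock'],2),'slot xyz',(S.T@(p*1000+R@OFF-M)).round(1),'tip',(S.T@(p*1000+R@(OFF+[90,0,0])-M)).round(1),'f slot',f.round(1),'w',round(o['width']*92,1),'q',np.round(o['joints'],2))
E
python3 - <<'E'
from h import *
slotpos(); delta(*P(-120)); 
c,im=snap('wrist','w8'); np.save('w8T',np.array(c['world_to_cam']))
cv2.imwrite('pics/w8c.png',cv2.resize(im[0:240,160:480,::-1],(800,600),interpolation=cv2.INTER_CUBIC))
E
```

```text
t 10.37 slot xyz [-149.8   -1.5   -1.5] tip [-59.8  -1.8  -1.6] f slot [ 0.3 -0.4 -1.3] w 27.8 q [-0.37  0.38 -0.17  1.98  0.48  1.2  -1.  ]
t 10.37 p [431.3  14.  164.1] f [ 0.3 -0.4 -1.3] go mm [  3.5  26.9 -12.7] turn [-0.0002 -0.0017  0.0043]
```

View pics/w8c.png

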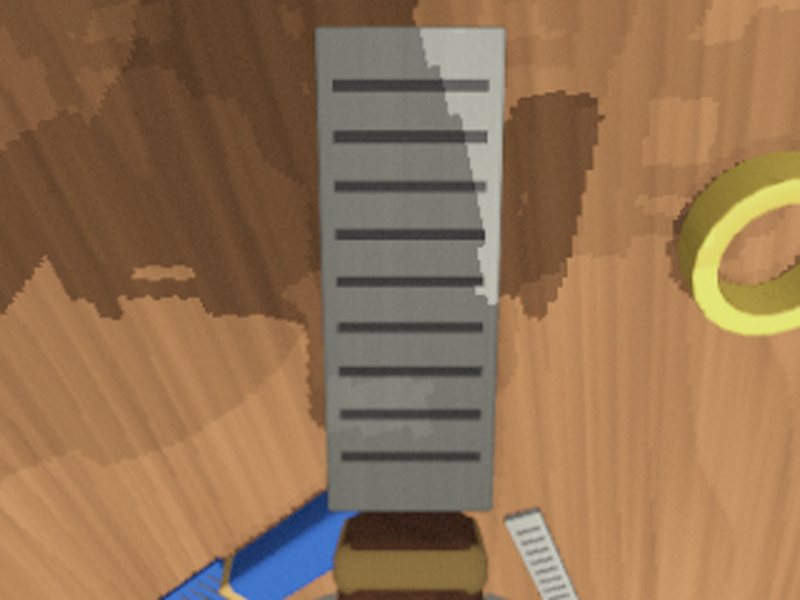

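The blade is held true in the gripper (crop px 318–505 by 28–510), but the mouth is not in view. I'll advance on the measurements and check by feel.

Request:
step_arm(
  steps=[
    [1, 10, -5, 0, -0.002, 0.004],
    [2, 13, -7, 0, 0, 0],
    [2, 13, -7, 0, 0, 0],
    [2, 9.6, -4.7, 0, 0, 0],
    [0, 0, 0, 0, 0, 0],
    [0, 0, 0, 0, 0, 0],
    [0, 0, 0, 0, 0, 0],
  ],
)

```text
clock: 11.0
position: [0.4376, 0.0609, 0.1399]
ee_rot: [2.114, 1.76, -0.568]
force: [0.0, -0.1, -1.7]
width: 0.301
gripper_force: 60.0
```

```bash
python3 - <<'E'
from h import *
slotpos(); delta(*P(-98)); 
c,im=snap('wrist','w9'); np.save('w9T',np.array(c['world_to_cam']))
b=im[0:60,225:425,::-1]; cv2.imwrite('pics/w9c.png',cv2.resize(b,(800,240),interpolation=cv2.INTER_CUBIC))
for n in('top','scene'):
    cc,i2=snap(n,n+'9')
    q=proj(cc,np.array([M]*1)/1000)[0]; print(n,q)
E
```

```text
t 11.0 slot xyz [-96.7   1.1   1.1] tip [-6.7  1.3  1.1] f slot [ 0.8 -0.1 -1.5] w 27.7 q [-0.44  0.45 -0.19  1.95  0.47  1.19 -1.08]
t 11.0 p [437.6  60.9 139.9] f [ 0.  -0.1 -1.7] go mm [ 0.8 -1.3  0.5] turn [ 0.0005 -0.0011 -0.0026]
top [195.57161883 265.92279613]
scene [384.22368118 168.26643044]
```

```bash
python3 - <<'E'
import cv2,numpy as np
a=cv2.imread('pics/w9c.png'); s=cv2.imread('pics/scene9.png'); t=cv2.imread('pics/top9.png')
u=lambda im,x,y:cv2.resize(im[y:y+72,x:x+80],(400,360),interpolation=cv2.INTER_CUBIC)
cv2.imwrite('pics/v10.png',np.vstack([a,np.hstack([u(s,345,130),u(t,155,230)])]))
E
```

```text
(no output)
```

View pics/v10.png

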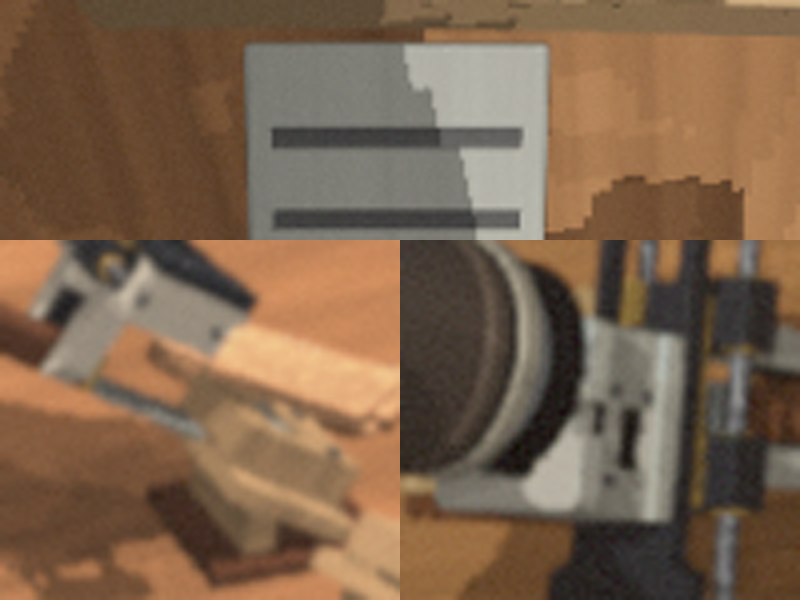

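In the wrist strip, the blade tip is at strip px 246–549, row 43. The ramp's left end corner runs from about (78,3) to (95,25). I'll check lateral alignment against that corner, which lies 38 mm left of the slot middle.

```bash
python3 - <<'E'
from h import *
c=dict(cams.get_calibration('wrist')); c['world_to_cam']=np.load('w9T.npy')
px=lambda L:(np.array(L,float)+.5)/4-.5+[225,0]
S=goal(79.4,30)*[1,-1,-1]
f=lambda L,p,n:((onplane(c,px(L),p/1000,n)*1000-M)@S).round(1).tolist()
print('ramp end face',f([[78,3],[95,25],[799,36]],M,S[:,0]))
print('tip corners on blade top',f([[246,43],[549,44]],M+6.1*S[:,2],S[:,2]))
slotpos()
E
```

```text
ramp end face [[-0.0, 39.4, -3.6], [-0.0, 39.3, -12.1], [0.0, -48.3, -14.9]]
tip corners on blade top [[-7.0, 18.8, 6.1], [-7.0, -14.6, 6.1]]
t 11.15 slot xyz [-97.2   0.9   1.3] tip [-7.2  1.1  1.3] f slot [ 0.6  0.5 -0.9] w 27.7 q [-0.44  0.45 -0.19  1.95  0.47  1.19 -1.08]
```

Both checks say the blade is about 1 mm too far to the left. I'll correct that and ease the tip in.

Request:
step_arm(
  steps=[
    [1, -0.2, 0, 0, 0, 0],
    [0, 0, 0, 0, 0, 0],
    [0.6, 3.4, -2, 0, 0, 0],
    [0.6, 3.4, -2, 0, 0, 0],
    [0.7, 3.4, -2, 0, 0, 0],
    [0.6, 3.4, -2, 0, 0, 0],
    [0, 0, 0, 0, 0, 0],
    [0, 0, 0, 0, 0, 0],
  ],
)

```text
clock: 11.82
position: [0.4411, 0.0748, 0.1318]
ee_rot: [2.114, 1.761, -0.567]
force: [0.1, -0.4, -1.4]
width: 0.297
gripper_force: 60.0
```

```bash
python3 - <<'E'
from h import *
slotpos(); delta(*P(-82))
E
```

```text
t 11.82 slot xyz [-80.2   0.2   1.3] tip [9.8 0.5 1.3] f slot [ 0.3 -0.2 -1.4] w 27.3 q [-0.45  0.48 -0.19  1.93  0.47  1.19 -1.1 ]
t 11.82 p [441.1  74.8 131.8] f [ 0.1 -0.4 -1.4] go mm [-0.2 -1.7  0.6] turn [-0.0001 -0.001  -0.003 ]
```

The tip is 10 mm in with no contact force. I'll go on to just short of the roller.

Request:
step_arm(
  steps=[
    [0.6, 3.4, -2.2, 0, 0, -0.003],
    [0.6, 3.4, -2.1, 0, 0, 0],
    [0.7, 3.4, -2, 0, 0, 0],
    [0.6, 3.4, -2, 0, 0, 0],
    [0.6, 3.4, -2, 0, 0, 0],
    [0.6, 3.4, -2, 0, 0, 0],
    [0, 0, 0, 0, 0, 0],
    [0, 0, 0, 0, 0, 0],
  ],
)

```text
clock: 12.48
position: [0.4448, 0.0951, 0.1196]
ee_rot: [2.117, 1.758, -0.568]
force: [-0.6, -0.2, -1.8]
width: 0.3
gripper_force: 60.0
```

```bash
python3 - <<'E'
from h import *
slotpos(); delta(*P(-56)); print(observe()['ft_torque'])
E
```

```text
t 12.48 slot xyz [-56.2   0.2   1. ] tip [33.8  0.2  1. ] f slot [ 0.6  0.5 -1.7] w 27.6 q [-0.48  0.51 -0.19  1.9   0.46  1.19 -1.13]
t 12.48 p [444.8  95.1 119.6] f [-0.6 -0.2 -1.8] go mm [ 0.2  0.2 -0.1] turn [-0.0001 -0.0008  0.0002]
[ 0.72402613 -0.25539544  0.01982022]
```

Request:
step_arm(
  steps=[
    [0.5, 2.6, -1.5, 0, 0, 0],
    [0.5, 2.5, -1.5, 0, 0, 0],
    [0.5, 2.6, -1.5, 0, 0, 0],
    [0.5, 2.5, -1.5, 0, 0, 0],
    [0, 0, 0, 0, 0, 0],
    [0, 0, 0, 0, 0, 0],
  ],
)

```text
clock: 12.98
position: [0.4462, 0.102, 0.1145]
ee_rot: [2.117, 1.752, -0.575]
force: [-1.9, -8.7, 4.9]
width: 0.3
gripper_force: 60.0
```

```bash
python3 - <<'E'
from h import *
slotpos(); delta(*P(-44)); print(observe()['ft_torque'])
E
```

```text
t 12.98 slot xyz [-47.7   0.   -0.1] tip [42.3 -0.2 -0.6] f slot [-10.2   0.2  -0.2] w 27.6 q [-0.49  0.53 -0.19  1.89  0.46  1.2  -1.14]
t 12.98 p [446.2 102.  114.5] f [-1.9 -8.7  4.9] go mm [ 0.7  3.5 -1. ] turn [ 0.0054 -0.002   0.003 ]
[-1.60813116  0.29752757 -0.00686315]
```

Roller contact at 10 N. Pushing on.

Request:
step_arm(
  steps=[
    [0.5, 2.6, -1.4, 0, 0, 0],
    [0.5, 2.6, -1.4, 0, 0, 0],
    [0.5, 2.5, -1.5, 0, 0, 0],
    [0.5, 2.5, -1.5, 0, 0, 0],
    [0, 0, 0, 0, 0, 0],
    [0, 0, 0, 0, 0, 0],
  ],
)

```text
clock: 13.48
position: [0.4483, 0.1129, 0.1083]
ee_rot: [2.117, 1.753, -0.573]
force: [-0.5, -7.2, 0.5]
width: 0.301
gripper_force: 60.0
```

```bash
python3 - <<'E'
from h import *
slotpos(); delta(*P(-32)); print(observe()['ft_torque'])
E
```

```text
t 13.48 slot xyz [-34.9  -0.    0.1] tip [55.1 -0.2 -0.3] f slot [-6.4 -0.8 -3.1] w 27.7 q [-0.5   0.55 -0.2   1.88  0.46  1.2  -1.15]
t 13.48 p [448.3 112.9 108.3] f [-0.5 -7.2  0.5] go mm [ 0.5  2.8 -0.8] turn [ 0.0041 -0.0018  0.0025]
[-0.99632319  0.02417909 -0.04620393]
```

Request:
step_arm(
  steps=[
    [0.5, 2.6, -1.4, 0, 0, 0],
    [0.5, 2.6, -1.5, 0, 0, 0],
    [0.5, 2.5, -1.5, 0, 0, 0],
    [0.5, 2.6, -1.5, 0, 0, 0],
    [0.5, 2.5, -1.5, 0, 0, 0],
    [0.5, 2.6, -1.5, 0, 0, 0],
    [0.4, 2.5, -1.5, 0, 0, 0],
    [0.5, 2.6, -1.5, 0, 0, 0],
    [0, 0, 0, 0, 0, 0],
    [0, 0, 0, 0, 0, 0],
  ],
)

```text
clock: 14.32
position: [0.4522, 0.1335, 0.0962]
ee_rot: [2.117, 1.754, -0.573]
force: [-0.3, -6.6, -0.9]
width: 0.299
gripper_force: 60.0
```

```bash
python3 - <<'E'
from h import *
slotpos(); delta(*P(-8)); print(observe()['ft_torque'])
E
```

```text
t 14.32 slot xyz [-10.8  -0.1   0.1] tip [79.2 -0.2 -0.3] f slot [-5.2 -1.  -4.1] w 27.5 q [-0.53  0.58 -0.2   1.85  0.46  1.2  -1.18]
t 14.32 p [452.2 133.5  96.2] f [-0.3 -6.6 -0.9] go mm [ 0.5  2.7 -0.7] turn [ 0.004  -0.002   0.0024]
[-0.77996691 -0.03052137 -0.04623113]
```

Request:
step_arm(
  steps=[
    [0.3, 1.7, -0.9, 0, 0, 0],
    [0.3, 1.7, -1, 0, 0, 0],
    [0.3, 1.7, -1, 0, 0, 0],
    [0.3, 1.7, -1, 0, 0, 0],
    [0.3, 1.7, -1, 0, 0, 0],
    [0, 0, 0, 0, 0, 0],
    [0, 0, 0, 0, 0, 0],
  ],
)

```text
clock: 14.9
position: [0.4537, 0.1417, 0.0913]
ee_rot: [2.117, 1.753, -0.574]
force: [-1.1, -7.7, -0.1]
width: 0.304
gripper_force: 60.0
```

```bash
python3 - <<'E'
from h import *
slotpos(); delta(*P(2)); print(observe()['ft_torque'])
E
```

```text
t 14.9 slot xyz [-1.1  0.   0.1] tip [88.9 -0.1 -0.3] f slot [-6.7 -0.4 -4. ] w 28.0 q [-0.54  0.6  -0.2   1.84  0.46  1.2  -1.19]
t 14.9 p [453.7 141.7  91.3] f [-1.1 -7.7 -0.1] go mm [ 0.6  3.  -0.9] turn [ 0.0044 -0.0021  0.0026]
[-0.86938135 -0.00380435 -0.00189391]
```

Near nominal home, but no stop has been felt yet. I'll keep pushing until the force rises.

Request:
step_arm(
  steps=[
    [0.3, 1.7, -1, 0, 0, 0],
    [0.3, 1.7, -1, 0, 0, 0],
    [0.3, 1.7, -1, 0, 0, 0],
    [0, 0, 0, 0, 0, 0],
    [0, 0, 0, 0, 0, 0],
  ],
)

```text
clock: 15.32
position: [0.4537, 0.1419, 0.0907]
ee_rot: [2.114, 1.745, -0.583]
force: [-6.2, -19.4, 23.6]
width: 0.304
gripper_force: 60.0
```

```bash
python3 - <<'E'
from h import *
slotpos(); delta(*P(8)); print(observe()['ft_torque'])
E
```

```text
t 15.32 slot xyz [-0.6 -0.  -0.6] tip [89.4 -0.4 -1.8] f slot [-29.4   2.5  10.3] w 28.0 q [-0.54  0.6  -0.2   1.83  0.46  1.21 -1.19]
t 15.32 p [453.7 141.9  90.7] f [ -6.2 -19.4  23.6] go mm [ 1.6  7.8 -3.3] turn [ 0.0134 -0.0038  0.0058]
[-4.94648991  1.43215649 -0.15388017]
```

A firm stop at x ≈ −0.6 with 29 N: the handle is against the wood. I'll ease the push and then check.

Request:
step_arm(
  steps=[
    [-0.4, -2.5, 1.5, 0, 0, 0],
    [-0.4, -2.5, 1.7, 0, 0, 0],
    [0, 0, 0, 0, 0, 0],
    [0, 0, 0, 0, 0, 0],
  ],
)

```text
clock: 15.65
position: [0.4538, 0.1422, 0.0914]
ee_rot: [2.117, 1.754, -0.573]
force: [-1.0, -7.0, -1.4]
width: 0.301
gripper_force: 60.0
```

```bash
python3 - <<'E'
from h import *
slotpos(); delta(*P(1)); print(observe()['ft_torque'])
E
```

```text
t 15.65 slot xyz [-0.7  0.   0.5] tip [89.3 -0.1  0.2] f slot [-5.4 -0.3 -4.8] w 27.7 q [-0.54  0.6  -0.2   1.84  0.45  1.2  -1.19]
t 15.65 p [453.8 142.2  91.4] f [-1.  -7.  -1.4] go mm [ 0.3  1.6 -0.5] turn [ 0.0034 -0.0019  0.0023]
[-0.83694203  0.013288   -0.0238106 ]
```

Request:
step_arm(
  steps=[
    [0, -0.2, -0.4, 0, 0, 0],
    [0, 0, 0, 0, 0, 0],
    [0, 0, 0, 0, 0, 0],
  ],
)

```text
clock: 15.9
position: [0.4538, 0.142, 0.0911]
ee_rot: [2.117, 1.754, -0.573]
force: [-1.3, -7.6, 0.4]
width: 0.299
gripper_force: 60.0
```

Request:
step_arm(
  steps=[
    [0, 0, 0, 0, 0, 0],
    [0, 0, 0, 0, 0, 0],
    [0, 0, 0, 0, 0, 0],
    [0, 0, 0, 0, 0, 0],
    [0, 0, 0, 0, 0, 0],
    [0, 0, 0, 0, 0, 0],
    [0, 0, 0, 0, 0, 0],
    [0, 0, 0, 0, 0, 0],
    [0, 0, 0, 0, 0, 0],
  ],
  gripper=0.75,
)

```text
clock: 16.65
position: [0.4544, 0.1443, 0.0909]
ee_rot: [2.118, 1.757, -0.568]
force: [-0.2, -0.3, -0.1]
width: 0.749
gripper_force: 0.0
```

```bash
python3 - <<'E'
from h import *
slotpos(); S=goal(79.4,30); print('retreat dir',-S[:,2].round(3)); c,im=snap('wrist','w11')
E
```

```text
t 16.65 slot xyz [ 1.4 -0.2  1.2] tip [91.4 -0.2  1.3] f slot [-0.3  0.1 -0.2] w 68.9 q [-0.54  0.6  -0.2   1.84  0.45  1.2  -1.19]
retreat dir [0.092 0.491 0.866]
```

Released. Now I retreat along the tool axis.

Request:
step_arm(
  steps=[
    [0.5, 2.5, 4.3, 0, 0, 0],
    [1, 5, 8.7, 0, 0, 0],
    [2, 10, 17.3, 0, 0, 0],
    [2, 10, 17.3, 0, 0, 0],
    [2, 10, 17.3, 0, 0, 0],
    [2, 10, 17.3, 0, 0, 0],
    [1, 5, 10, 0, 0, 0],
    [-2, -30, 5, 0, 0, 0],
    [-2, -38, 5, 0, 0, 0],
    [-2, -38, 5, 0, 0, 0],
    [-2, -38, 5, 0, 0, 0],
    [-2, -30, 0, 0, 0, 0],
    [0, 0, 0, 0, 0, 0],
    [0, 0, 0, 0, 0, 0],
  ],
)

```text
clock: 17.87
position: [0.4545, 0.021, 0.2038]
ee_rot: [2.121, 1.754, -0.568]
force: [-0.6, 1.1, -0.4]
width: 0.749
gripper_force: 0.0
```

```bash
python3 - <<'E'
from h import *
slotpos(); c,im=snap('wrist','w12'); hsv=cv2.cvtColor(im,cv2.COLOR_RGB2HSV)
S=goal(79.4,30)*[1,-1,-1]
W=lambda L:(M+np.array(L,float)@S.T)/1000
q=proj(c,W([[0,0,24],[-100,0,24],[0,0,0],[0,17,3]])); print(q.round(1).tolist())
# colours along the handle's top centre line, as slot x
for x in range(-110,16,5):
    u,v=proj(c,W([[x,0,24]]))[0].round().astype(int)
    print(x,(u,v),hsv[v,u].tolist() if 0<=u<640 and 0<=v<400 else None,end='; ')
E
```

```text
t 17.87 slot xyz [-159.9  -23.1   38.4] tip [-69.9 -23.4  38.4] f slot [1.  0.8 0.1] w 69.0 q [-0.37  0.37 -0.17  1.89  0.46  1.29 -0.94]
[[274.1, -141.4], [281.0, 84.5], [280.8, -108.8], [247.5, -111.6]]
-110 (np.int64(282), np.int64(104)) [14, 132, 174]; -105 (np.int64(281), np.int64(95)) [13, 141, 125]; -100 (np.int64(281), np.int64(85)) [10, 151, 44]; -95 (np.int64(281), np.int64(74)) [9, 131, 72]; -90 (np.int64(280), np.int64(64)) [10, 161, 65]; -85 (np.int64(280), np.int64(54)) [12, 148, 69]; -80 (np.int64(280), np.int64(43)) [11, 147, 66]; -75 (np.int64(279), np.int64(33)) [11, 138, 72]; -70 (np.int64(279), np.int64(22)) [9, 133, 71]; -65 (np.int64(278), np.int64(11)) [11, 143, 68]; -60 (np.int64(278), np.int64(0)) [11, 157, 65]; -55 (np.int64(278), np.int64(-11)) None; -50 (np.int64(277), np.int64(-23)) None; -45 (np.int64(277), np.int64(-34)) None; -40 (np.int64(277), np.int64(-46)) None; -35 (np.int64(276), np.int64(-57)) None; -30 (np.int64(276), np.int64(-69)) None; -25 (np.int64(276), np.int64(-81)) None; -20 (np.int64(275), np.int64(-93)) None; -15 (np.int64(275), np.int64(-105)) None; -10 (np.int64(275), np.int64(-117)) None; -5 (np.int64(274), np.int64(-129)) None; 0 (np.int64(274), np.int64(-141)) None; 5 (np.int64(274), np.int64(-154)) None; 10 (np.int64(274), np.int64(-166)) None; 15 (np.int64(273), np.int64(-178)) None;
```

The handle's back end sits at slot x ≈ −100, as expected at home. I'll take one more look at the shoulder against the mouth from above.

Request:
step_arm(
  steps=[
    [0, 10, 10, 0, 0, 0],
    [1, 20, 10, 0, 0, 0],
    [1, 30, 0, 0, 0, 0],
    [1, 30, -5, 0, 0, 0],
    [2, 30, -15, 0, 0, 0],
    [2, 26, -15, 0, 0, 0],
    [0, 15, -8, 0, 0, 0],
    [0, 0, 0, 0, 0, 0],
    [0, 0, 0, 0, 0, 0],
  ],
)

```text
clock: 18.67
position: [0.4614, 0.1847, 0.1796]
ee_rot: [2.115, 1.76, -0.57]
force: [-0.2, -1.3, -0.4]
width: 0.75
gripper_force: 0.0
```

```bash
python3 - <<'E'
from h import *
slotpos(); c,im=snap('wrist','w13'); hsv=cv2.cvtColor(im,cv2.COLOR_RGB2HSV)
S=goal(79.4,30)*[1,-1,-1]
W=lambda L:(M+np.array(L,float)@S.T)/1000
for y,z in((0,24),(15.5,5),(-15.5,5)):
    print('\n',y,z)
    for x in range(-24,9,2):
        u,v=proj(c,W([[x,y,z]]))[0].round().astype(int)
        print(x,(int(u),int(v)),hsv[v,u].tolist() if 0<=u<640 and 0<=v<400 else None,end='; ')
E
```

```text
t 18.67 slot xyz [-7.4  0.4 98.5] tip [82.6  0.7 98.4] f slot [-0.9 -0.1 -1. ] w 69.0 q [-0.57  0.53 -0.22  1.69  0.4   1.41 -1.13]

 0 24
-24 (326, 195) [11, 138, 126]; -22 (326, 192) [11, 138, 124]; -20 (326, 190) [11, 146, 124]; -18 (326, 187) [11, 143, 123]; -16 (326, 184) [11, 144, 124]; -14 (326, 182) [11, 139, 125]; -12 (326, 179) [10, 142, 124]; -10 (326, 177) [13, 141, 137]; -8 (326, 174) [21, 120, 221]; -6 (326, 172) [20, 123, 216]; -4 (326, 169) [20, 129, 194]; -2 (326, 166) [16, 124, 127]; 0 (326, 164) [17, 103, 153]; 2 (326, 161) [16, 105, 151]; 4 (326, 158) [16, 102, 148]; 6 (326, 156) [17, 94, 201]; 8 (326, 153) [18, 95, 194]; 
 15.5 5
-24 (307, 188) [12, 148, 107]; -22 (307, 186) [13, 151, 96]; -20 (307, 184) [10, 141, 74]; -18 (307, 181) [10, 142, 77]; -16 (307, 179) [11, 131, 82]; -14 (307, 177) [17, 140, 126]; -12 (307, 174) [20, 128, 178]; -10 (307, 172) [20, 133, 178]; -8 (307, 169) [20, 134, 162]; -6 (307, 167) [19, 133, 128]; -4 (307, 164) [16, 103, 153]; -2 (306, 162) [17, 99, 154]; 0 (306, 160) [17, 108, 149]; 2 (306, 157) [17, 93, 203]; 4 (306, 155) [17, 96, 197]; 6 (306, 152) [16, 101, 174]; 8 (306, 150) [17, 110, 135]; 
 -15.5 5
-24 (344, 188) [15, 130, 182]; -22 (344, 186) [14, 132, 181]; -20 (344, 184) [14, 127, 185]; -18 (344, 181) [15, 126, 188]; -16 (344, 179) [15, 129, 186]; -14 (344, 177) [14, 132, 186]; -12 (344, 174) [15, 137, 155]; -10 (345, 172) [14, 128, 174]; -8 (345, 169) [14, 131, 173]; -6 (345, 167) [14, 134, 171]; -4 (345, 165) [17, 101, 154]; -2 (345, 162) [16, 103, 153]; 0 (345, 160) [17, 105, 148]; 2 (345, 157) [16, 101, 144]; 4 (345, 155) [17, 104, 140]; 6 (345, 152) [17, 106, 135]; 8 (345, 150) [16, 109, 136];
```

No steel shows between the brass ferrule and the head on any of the three lines, so the handle is home. The robot is clear, so I hand in.

```bash
python3 -c "
from cell import job; print(job.sign_off())"
```

```text
the job is handed in; nothing more can be done
None
```

The wide rasp is in the wide block, with its handle home against the mouth (29 N stop, no steel showing in the final check), and let go; the job was handed in at about 19 s, with no verdict shown.

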